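# Put the stamp set back in its tray

## Robot

A 6-joint arm with a two-finger parallel gripper is mounted at the origin on the work surface; the furniture and walls round the work are solid. World frame = base frame: x ahead of the robot, y to its left, z up, the work surface at z = 0. Lengths are in m, angles in rad, forces in N, time in s.
With the tool pointing down it reaches from about 0.375 to 0.9 m from the base axis. Payload 3.1 kg.
Tool frame: the origin (TCP) lies between the finger pads; the fingertips stand 8 mm ahead of it and the grasp point (between the pads) lies 11 mm behind it; z points along the fingers, y is the line along which they close (so a half turn about z gives the same grasp; the last joint's range is limited). The gripper opens to 87 mm and grips with 3 to 60 N. Pads are 19 mm wide; open, the fingers measure 117 mm over their backs; the gripper's body (75 mm by 190 mm) begins 51 mm behind the grasp point.
Start: joints at [-1.292, 0.527, 1.433, -0, 1.181, -0.178], TCP at [0.276, -0.561, 0.231] pointing down, gripper open.
Joint ranges: [-3.08, 3.08], [-0.75, 2.2], [0.22, 2.44], [-1.43, 4.57], [0, 2.65], [-2.85, 2.85]. Speed limits (rad/s): [2.79, 2.79, 3.14, 3.14, 3.14, 3.14].

## Interface

Orientations are given as a unit quaternion [x, y, z, w].
In Python, from rig import robot, vision, job gives the robot as it stands.
- The arm moves only by the shell command python3 -m handwheel 'ROWS' [OPENING] [FORCE]. ROWS is JSON, a list of rows, each a list of 4 numbers: the shift along the tool's x, y, z as a fraction of full scale, then the turn about the tool's z as a fraction of full scale. A call has 1 to 20 rows; each row is the pose to reach, as a shift and turn from the pose commanded when the call began, along the tool's axes at that moment, turning the shorter way round; what a row does not reach only later rows make up. Full scale, the value 1, is 300 mm for a shift and 2 pi rad for a turn. A row lasts 1/12 s, in which the tool goes at most 41.7 mm and 7.16 degrees, less where a joint would pass 70% of its speed; a pose out of reach is approached as far as the arm can. A call with a number of a shift or a turn outside -1 to 1 is refused whole. A call with a gripper value outside its range is refused whole. OPENING is the opening in per cent of the stroke, from 0 (shut) to 100 (fully open), set as the call begins (- or left out, the last holds). The fingers move at their own pace and stop on an object; FORCE is the grip in N (left out, the last holds). Time passes only in rows, so rows that repeat a pose let the fingers close. It gives the time, the measured TCP pose, the force, the opening and the grip force at its end, in the units of the state.
- robot.get_obs(): the state, without advancing time (a new reading comes with each control period).
- vision.camera(name): name is "scene" or "top" or "wrist"; returns a dict with "frame" (420x560x3 uint8, red, green, blue), "K" (3x3 intrinsics, pixels), "cam_to_world" (4x4, takes a point from camera to world coordinates); the wrist camera has in their place "hand_eye" (4x4, takes a point from camera to tool coordinates, whose origin is the TCP and whose axes are the flange's). Camera axes: x right, y down, z forward; pixel columns grow to the right and rows downward; lengths in m; the calibration is good to about 2 mm. A picture is of the moment at which its call begins: read the wrist's pose just before it. There is no depth.
- job.hand_in(): hands the job in; it is judged then, once.
Trained networks look in the newest picture that a camera, given by its name, has taken for a name from the list of things; names that differ only in an ending like _2 or _b are one class to them, and where a whole thing is asked for, a point or a joint stands for the part that bears it (a point fixed in the world has none). Each returns a list of dicts, best first, with "conf" (0 to 1); they miss things now and then, are a little off and sometimes report something else, mostly with a low value. They report only what shows in the picture. A call takes as long as a camera call. They do not tell look-alikes from the thing itself.
- vision.look_for(camera, label): "point" ([row, column] in pixels, amid what is visible of it).
- vision.outline_of(camera, label): "mask" (420x560 bool, what is visible of it) and "point" ([row, column] in pixels, amid what is visible of it).
The state is a dict: "time": time; "q": joint angles; "joint_velocities": joint speeds; "joint_torque": joint torques, N m; "position": TCP position; "tool_rot": TCP orientation; "ft_force": force on the tool from outside, world axes, zero at the start; "moment": the same for the moment, N m; "grip_width": finger opening in m; "grip_force": force on a finger pad.
Only numpy, scipy, OpenCV 4.12 (cv2) and the standard library are available. Lean on these libraries where they do the work, as an engineer would, in place of code of your own. Each camera call takes 0.05 s, during which the arm holds its last target. There are 200 camera calls.

## Task

Of the wooden block stamps scattered between the dark chest and the stack of white paper, put the four of the set away in the tray: the large one, the medium one with the dots, the square one and the long narrow one, each lying flat, rubber face down, in the recess cut to its shape. The two small oblong stamps with the line-and-diamond motif belong to another set: leave them where they are.

Things in the scene. Friction and masses are not known exactly. Their poses are not given: they have to be found in the camera images.
- large_stamp_center (a point): the large beech block stamp, wavy lines on top, 62 x 85 x 22 mm. Its point is the centre, half-way up; x along the short side, y along the long side, z up. Rubber face down, loose. Its recess in the tray: 74 x 97 mm (x, y), centred at x = -36, y = -28 mm of the tray's frame.
- medium_stamp_center (a point): the medium block stamp, a grid of dots on top, 40 x 52 x 20 mm. Its point is the centre, half-way up; x along the short side, y along the long side, z up. Rubber face down, loose. Its recess in the tray: 52 x 64 mm (x, y), centred at x = 47, y = -44.5 mm of the tray's frame.
- square_stamp_center (a point): the square block stamp, a round wheel motif on top, 34 x 34 x 24 mm. Its point is the centre, half-way up; x and y along its sides, z up. Rubber face down, loose. Its recess in the tray: 46 x 46 mm, centred at x = -36, y = 53.5 mm of the tray's frame.
- long_stamp_center (a point): the long narrow block stamp, an oval rosette on top, 22 x 60 x 20 mm. Its point is the centre, half-way up; x along the short side, y along the long side, z up. Rubber face down, loose. Its recess in the tray: 34 x 72 mm (x, y), centred at x = 47, y = 40.5 mm of the tray's frame.
- diamond_stamp_a_center (a point): look-alike of another set, to be left alone: small block stamp with a line-and-diamond motif, 28 x 34 x 20 mm. Its point is the centre, half-way up; x along the short side, y along the long side, z up. Rubber face down, loose.
- diamond_stamp_b_center (a point): look-alike of another set, to be left alone: small block stamp with a line-and-diamond motif, 32 x 45 x 22 mm. Its point is the centre, half-way up; x along the short side, y along the long side, z up. Rubber face down, loose.
- stamp_tray: the set's tray, fixed: brown board, 172 (x) x 179 (y) x 15 mm, dark edging, four flat recesses lined with grey felt, 7 mm deep (floors 8 mm above the table), rims chamfered 2 mm; turned any way. Origin at the middle of its underside, z up. Seated stamps stand 13 mm out or more: grip them 8 mm or more above the underside. Carry them above the papers on the chest behind (110 mm high)
There are look-alikes about, which are no part of the job. What is shaped like the part that bears square_stamp_center but yellow is not meant.

How it is judged:
By the outcome, as a careful person would: the job done as asked, in the order asked, and still so for the second after the job is handed in, with the robot touching nothing.
It also fails if it takes over 102 s, if anything falls off the work surface, if the arm or the gripper's body presses on something with over 40 N, if the wrist force passes 120 N, or if a joint passes its speed limit or range.

## Working session

There is one attempt and no reset: what is moved stays moved. The work goes in short steps, Python scripts to look and compute and a shell command to move; the robot and the scene stay as the last step left them, time stands still between calls to the robot, and variables do not carry over. Pictures are saved under pics/ and viewed, at most 14 in all, crops included, and the job is handed in when it is done.

```bash
mkdir -p pics; ls; python3 - <<'E'
from rig import robot, vision, job
import cv2, numpy as np
o=robot.get_obs(); print({k:np.round(v,3) for k,v in o.items()})
for n in ("top","scene"):
    c=vision.camera(n); cv2.imwrite(f"pics/{n}0.png",cv2.resize(c["frame"][:,:,::-1],(800,600)))
    print(n,np.round(c["K"],1).tolist(),np.round(c["cam_to_world"],3).tolist())
    for l in ["large_stamp_center","medium_stamp_center","square_stamp_center","long_stamp_center","diamond_stamp_a_center","stamp_tray"]:
        print(l,[(np.round(r["point"]).tolist(),round(r["conf"],2)) for r in vision.look_for(n,l)])
E
```

```text
pics
{'time': np.float64(0.0), 'q': array([-1.291,  0.528,  1.434, -0.   ,  1.181, -0.178]), 'joint_velocities': array([ 0.   ,  0.   ,  0.002, -0.   ,  0.   ,  0.   ]), 'joint_torque': array([ -0.   , -44.004, -17.659,   0.063,   0.058,  -0.   ]), 'position': array([ 0.276, -0.56 ,  0.23 ]), 'tool_rot': array([ 0.974,  0.227, -0.   , -0.001]), 'ft_force': array([-0.432, -0.114,  0.038]), 'moment': array([-0.066, -0.046,  0.031]), 'grip_force': np.float64(0.0), 'grip_width': np.float64(0.087)}
top [[469.6, 0.0, 283.8], [0.0, 469.6, 208.3], [0.0, 0.0, 1.0]] [[-0.111, -0.974, 0.2, 0.377], [-0.994, 0.109, -0.023, -0.056], [0.0, -0.201, -0.98, 1.062], [0.0, 0.0, 0.0, 1.0]]
large_stamp_center [([165.0, 286.0], 0.92)]
medium_stamp_center [([228.0, 270.0], 0.74)]
square_stamp_center [([162.0, 405.0], 0.83), ([273.0, 303.0], 0.56), ([209.0, 314.0], 0.44), ([164.0, 287.0], 0.41)]
long_stamp_center [([170.0, 362.0], 0.73)]
diamond_stamp_a_center [([270.0, 245.0], 0.62)]
stamp_tray [([280.0, 152.0], 0.9)]
scene [[386.1, 0.0, 275.8], [0.0, 386.1, 208.7], [0.0, 0.0, 1.0]] [[-0.516, -0.497, 0.698, -0.19], [-0.856, 0.317, -0.407, 0.373], [-0.019, -0.808, -0.589, 0.663], [0.0, 0.0, 0.0, 1.0]]
large_stamp_center [([187.0, 262.0], 0.97)]
medium_stamp_center [([221.0, 267.0], 0.53)]
square_stamp_center []
long_stamp_center []
diamond_stamp_a_center [([245.0, 267.0], 0.58)]
stamp_tray [([279.0, 192.0], 0.63)]
```

View pics/top0.png

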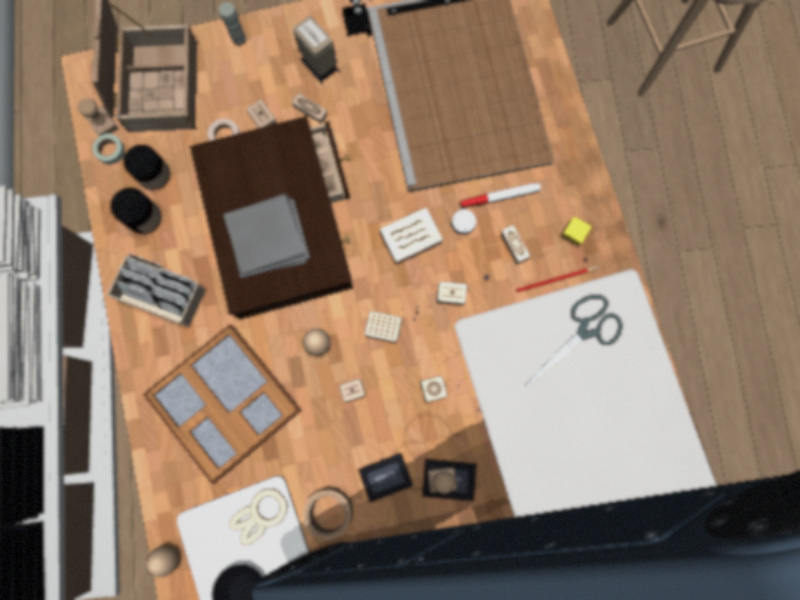

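View pics/scene0.png

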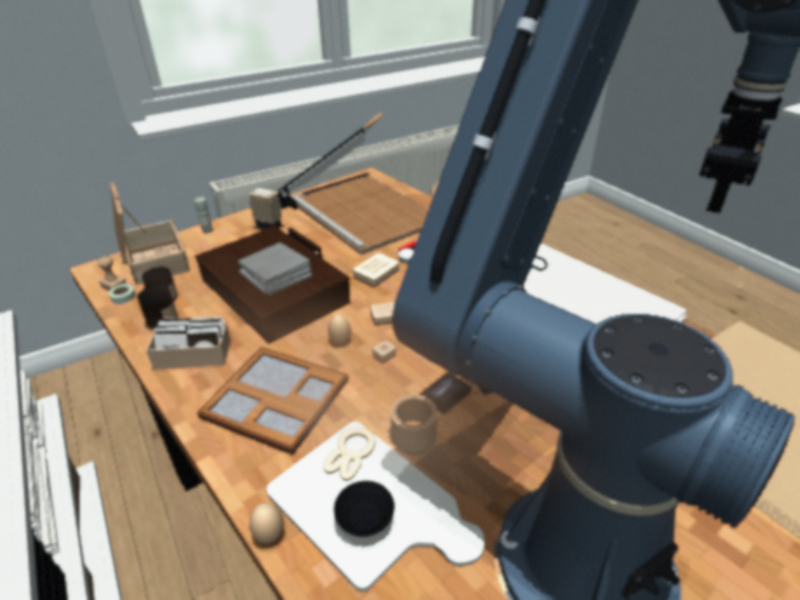

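The top view (800x600 picture) shows these candidates:
- **Large:** wavy lines at (409,234).
- **Medium:** dots at (384,326).
- **Square:** the wooden one with the wheel motif at (433,389). The yellow cube at (577,230) is the decoy.
- **Long:** rosette at (515,243).
- **Other set:** diamond motifs at (352,390) and (452,293), to be left alone.
- **Tray:** at (222,403).

Next I'll fit the box silhouettes to the masks.

```bash
cat > h.py <<'E'
import numpy as np, cv2
from scipy.optimize import minimize
from scipy.spatial.transform import Rotation as R
from rig import robot, vision, job
DIM=dict(large=(62,85,22),medium=(40,52,20),square=(34,34,24),long=(22,60,20))
REC=dict(large=(74,97,-36,-28),medium=(52,64,47,-44.5),square=(46,46,-36,53.5),long=(34,72,47,40.5))
def cam(n):
    o=robot.get_obs(); c=vision.camera(n)
    if n=="wrist":
        T=np.eye(4);T[:3,:3]=R.from_quat(o["tool_rot"]).as_matrix();T[:3,3]=o["position"];c["cam_to_world"]=T@c["hand_eye"]
    return c
def proj(c,P):
    M=np.linalg.inv(c["cam_to_world"]); p=np.asarray(P)@M[:3,:3].T+M[:3,3]; p=p@c["K"].T; return p[:,:2]/p[:,2:]
def ray(c,rc,z):
    d=c["cam_to_world"][:3,:3]@np.linalg.inv(c["K"])@[rc[1],rc[0],1]; t=c["cam_to_world"][:3,3]; return (t+d*(z-t[2])/d[2])
def rot(a): return np.array([[np.cos(a),-np.sin(a)],[np.sin(a),np.cos(a)]])
def sil(c,x,dim,z0=0):
    l,w,h=np.array(dim)/1000; P=np.array([[sx*l/2,sy*w/2] for sx in(1,-1) for sy in(1,-1)])@rot(x[2]).T+x[:2]
    P=np.vstack([np.c_[P,np.full(4,z0)],np.c_[P,np.full(4,z0+h)]])
    hull=cv2.convexHull(proj(c,P).astype(np.float32)); m=np.zeros((1680,2240),np.uint8)
    cv2.fillConvexPoly(m,np.round((hull*4+1.5)*16).astype(np.int32),1,shift=4); return m>0
def fit(c,mask,dim,z0=0,angs=None):
    big=cv2.resize(cv2.GaussianBlur(mask.astype(np.float32),(0,0),.7),(2240,1680),interpolation=cv2.INTER_LINEAR)>.5
    r,q=np.nonzero(mask); s=ray(c,(r.mean(),q.mean()),z0+dim[2]/2000)[:2]
    f=lambda v:1-(lambda m:(m&big).sum()/max(1,(m|big).sum()))(sil(c,[s[0]+v[0]/1000,s[1]+v[1]/1000,v[2]/10],dim,z0))
    A=np.arange(0,np.pi,np.pi/8)*10
    a=sorted(A,key=lambda a:f([0,0,a]))[:2]
    b=min((minimize(f,[0,0,a0],method="Nelder-Mead",options=dict(initial_simplex=[[0,0,a0],[4,0,a0],[0,4,a0],[0,0,a0+2]],maxfev=120)) for a0 in a),key=lambda b:b.fun)
    return np.array([s[0]+b.x[0]/1000,s[1]+b.x[1]/1000,b.x[2]/10]),1-b.fun
def find(c,n,name,near=None):
    L=vision.outline_of(n,name)
    if near is not None: L=[r for r in L if np.hypot(*(np.array(r["point"])-near))<15]
    return L[0] if L else None
E
python3 - <<'E'
from h import *
import json
c=cam("top"); out={}
near=dict(large=(164,286),medium=(228,269),square=(272,303),long=(170,361))
for k in DIM:
    r=find(c,"top",k+"_stamp_center",near[k])
    if r is None: print(k,"none");continue
    x,i=fit(c,r["mask"],DIM[k]); out[k]=x.tolist(); print(k,np.round(x,4),np.degrees(x[2]).round(1),"iou",round(i,3),r["mask"].sum())
r=find(c,"top","stamp_tray"); x,i=fit(c,r["mask"],(172,179,15)); print("tray",np.round(x,4),i,r["mask"].sum())
best=[]
hsv=cv2.cvtColor(c["frame"],cv2.COLOR_RGB2HSV); felt=(hsv[:,:,1]<70)&(cv2.dilate(r["mask"].astype(np.uint8),np.ones((3,3)))>0)
def fm(x):
    m=np.zeros((420,560),np.uint8)
    for a,b,u,v in REC.values():
        P=(np.array([[u-a/2,v-b/2],[u+a/2,v-b/2],[u+a/2,v+b/2],[u-a/2,v+b/2]])/1000)@rot(x[2]).T+x[:2]
        cv2.fillConvexPoly(m,np.round(proj(c,np.c_[P,np.full(4,.010)])*16).astype(np.int32),1,shift=4)
    return m>0
f=lambda v:1-(lambda m:(m&felt).sum()/(m|felt).sum())(fm([v[0]/1e3,v[1]/1e3,v[2]/10]))
for k in range(4):
    x0=[x[0]*1e3,x[1]*1e3,(x[2]+k*np.pi/2)*10]
    b=minimize(f,x0,method="Nelder-Mead",options=dict(initial_simplex=[x0]+[[x0[0]+4*(j==0),x0[1]+4*(j==1),x0[2]+(j==2)] for j in range(3)]))
    best.append((b.fun,b.x.tolist())); print(k,1-f(x0),1-b.fun,b.x)
b=min(best)[1]; out["tray"]=[b[0]/1e3,b[1]/1e3,b[2]/10]
for k,(a,bb,u,v) in REC.items():
    p=np.array([u,v])/1000@rot(out["tray"][2]).T+out["tray"][:2]; print(k,"recess",p.round(4))
json.dump(out,open("poses.json","w"))
for k in range(1):
    cv2.imwrite("pics/crop.png",cv2.resize(c["frame"][140:300,220:430,::-1],(787,600),interpolation=cv2.INTER_CUBIC))
E
```

```text
large [ 0.6934 -0.0992  0.3355] 19.2 iou 0.956 1035
medium [ 0.5492 -0.0375 -0.3356] -19.2 iou 0.958 450
square [ 0.4427 -0.1057  0.1246] 7.1 iou 0.839 221
long [ 0.6596 -0.2654  1.9336] 110.8 iou 0.842 267
tray [0.4597 0.2232 2.1658] 0.9774274556235618 6403
0 0.9477163461538461 0.9754148740012293 [459.95829203 222.27945733  21.67481492]
1 0.5136141494065627 0.5443548387096774 [459.61380666 226.91824442  35.44725257]
2 0.467479674796748 0.5112502899559267 [456.35980281 230.16136554  52.9786402 ]
3 0.5168722364440307 0.5423286696703817 [457.45790234 221.66577176  70.5019562 ]
large recess [0.5033 0.2082]
medium recess [0.4704 0.2862]
square recess [0.4359 0.1624]
long recess [0.4    0.2384]
```

View pics/crop.png

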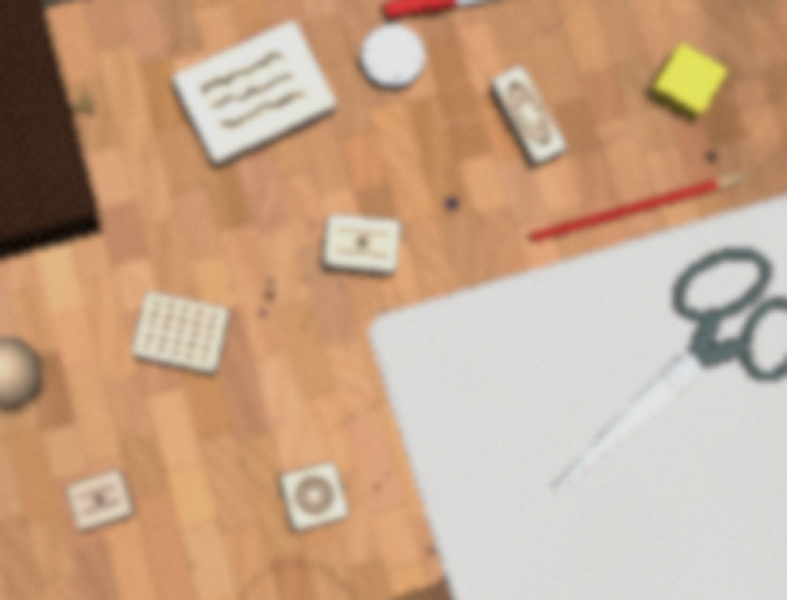

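The enlarged crop confirms the picks:
- wavy lines at (255,92) is the large stamp
- dots at (182,332) is the medium stamp
- wheel at (314,496), beech and not yellow, is the square stamp
- rosette at (528,117) is the long stamp

The diamond stamps are at (362,243) and (100,498).

```bash
cat >> h.py <<'E'
def plan(x,y,z,a):
    "a: world angle (rad) wanted for the tool y axis, mod pi. prints totals in full-scale units of tool axes"
    o=robot.get_obs(); M=R.from_quat(o["tool_rot"]).as_matrix(); d=np.array([x,y,z])-o["position"]
    ya=np.arctan2(M[1,1],M[0,1]); q0=np.arctan2(y,x)
    best=[]
    for k in range(-3,4):
        dw=a+k*np.pi-ya; q5=o["q"][5]+(q0-o["q"][0])-dw
        if abs(q5)<2.7: best.append((abs(dw),-dw,q5))
    b=min(best); t=M.T@d
    print("at",o["position"].round(4),"rows xyz",(t/.3).round(4),"turn",round(b[1]/2/np.pi,4),"deg",round(np.degrees(b[1]),1),"q5",round(b[2],2),"dist mm",(np.linalg.norm(d)*1e3).round(),"t",o["time"].round(1) if hasattr(o["time"],'round') else o["time"])
E
python3 - <<'E'
from h import *
c=cam("top")
for p in [(232,313),(350,287),(310,120),(192,150)]: print(ray(c,(p[1]*.7,p[0]*.7),.08).round(3),ray(c,(p[1]*.7,p[0]*.7),.0).round(3))
w=cam("wrist"); print(w["hand_eye"].round(3).tolist(),w["K"].round(0).tolist())
plan(.693-.0,-.099,.25,np.radians(19.2))
E
```

```text
[0.583 0.181 0.08 ] [0.6 0.2 0. ]
[0.603 0.002 0.08 ] [0.621 0.007 0.   ]
[0.879 0.04  0.08 ] [0.92  0.047 0.   ]
[0.849 0.227 0.08 ] [0.887 0.25  0.   ]
[[-0.001, -0.961, -0.276, 0.076], [1.0, -0.001, -0.0, -0.0], [-0.0, -0.276, 0.961, -0.153], [0.0, 0.0, 0.0, 1.0]] [[298.0, 0.0, 276.0], [0.0, 298.0, 213.0], [0.0, 0.0, 1.0]]
at [ 0.2763 -0.5606  0.2306] rows xyz [ 1.9261 -0.7662 -0.0648] turn -0.2305 deg -83.0 q5 -0.48 dist mm 622.0 t 1.1
```

```bash
python3 - <<'E'
from h import *
c=vision.camera("scene")
for p in [(268,310),(268,335),(348,283)]:
  for z in (0,.06,.08,.1): print(p,ray(c,(p[1]*.7,p[0]*.7),z).round(3))
E
python3 -m handwheel '[[0.1,-0.04,-0.003,0],[0.2,-0.08,-0.006,0],[0.3,-0.12,-0.01,0],[0.4,-0.16,-0.012,0],[0.5,-0.2,-0.015,0],[0.6,-0.24,-0.02,0],[0.7,-0.28,-0.02,0],[0.8,-0.32,-0.025,0],[0.9,-0.36,-0.03,0],[0.96,-0.38,-0.03,0]]' 100 40
python3 -m handwheel '[[0.1,-0.04,0.02,-0.02],[0.2,-0.08,0.04,-0.04],[0.3,-0.12,0.06,-0.06],[0.4,-0.16,0.08,-0.08],[0.5,-0.2,0.1,-0.1],[0.6,-0.24,0.13,-0.12],[0.7,-0.28,0.16,-0.14],[0.8,-0.32,0.2,-0.16],[0.9,-0.36,0.24,-0.18],[0.966,-0.385,0.27,-0.2],[0.966,-0.385,0.27,-0.22],[0.966,-0.385,0.27,-0.23],[0.966,-0.385,0.27,-0.23],[0.966,-0.385,0.27,-0.23]]'
cat > look.py <<'E'
import sys; from h import *
k=sys.argv[1]; c=cam("wrist"); L=vision.outline_of("wrist",k+"_stamp_center"); v=c["frame"].copy()
for r in L:
    x,i=fit(c,r["mask"],DIM[k],float(sys.argv[3]) if len(sys.argv)>3 else 0); print(k,round(r["conf"],2),np.round(r["point"]),"fit",x.round(4),"deg",np.degrees(x[2]).round(1),"iou",round(i,3),r["mask"].sum())
    s=cv2.resize(sil(c,x,DIM[k]).astype(np.uint8),(560,420),interpolation=cv2.INTER_NEAREST)
    cs,_=cv2.findContours(s,0,2); cv2.drawContours(v,cs,-1,(255,0,0),1)
if len(sys.argv)>2 and sys.argv[2]!="-": cv2.imwrite("pics/"+sys.argv[2],cv2.resize(v[:,:,::-1],(800,600)))
E
python3 look.py large w_large.png
```

```text
(268, 310) [0.696 0.148 0.   ]
(268, 310) [0.616 0.168 0.06 ]
(268, 310) [0.589 0.175 0.08 ]
(268, 310) [0.563 0.182 0.1  ]
(268, 335) [0.622 0.176 0.   ]
(268, 335) [0.549 0.193 0.06 ]
(268, 335) [0.524 0.199 0.08 ]
(268, 335) [0.5   0.205 0.1  ]
(348, 283) [ 0.695 -0.031  0.   ]
(348, 283) [0.615 0.006 0.06 ]
(348, 283) [0.588 0.018 0.08 ]
(348, 283) [0.561 0.03  0.1  ]
time: 1.98
position: [0.486, -0.3283, 0.24]
tool_rot: [0.974, 0.228, 0.001, -0.0]
ft_force: [-1.0, -0.2, -0.3]
grip_width: 0.0871
grip_force: 0.0
time: 3.15
position: [0.6932, -0.0992, 0.1584]
tool_rot: [0.581, 0.814, -0.0, -0.0]
ft_force: [0.9, 0.1, -0.2]
grip_width: 0.087
grip_force: 0.0
large 0.56 [207. 276.] fit [ 0.6937 -0.0997  0.3357] deg 19.2 iou 0.965 5070
```

View pics/w_large.png

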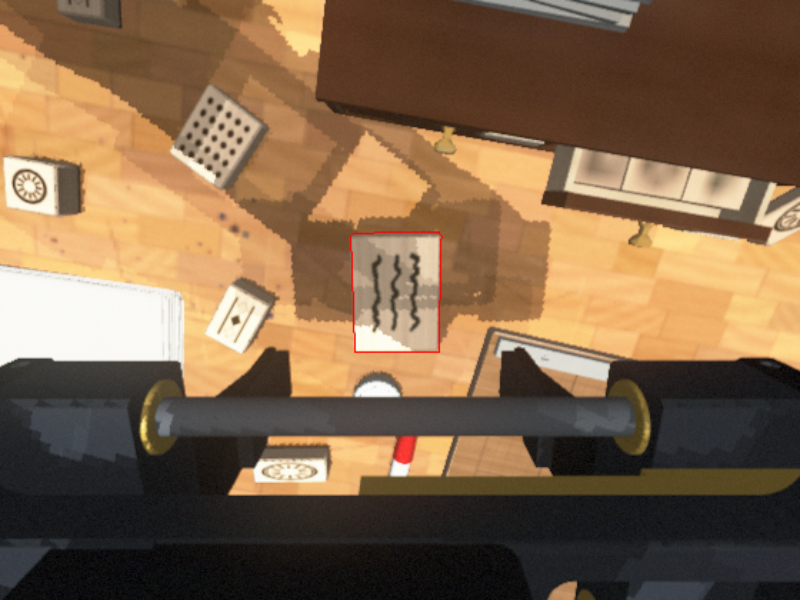

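The wrist view agrees: the large stamp sits at about (396,292), with the fitted outline on its edges. I'll grip it 15 mm towards its -y side so the gripper body clears the chest when placing.

```bash
python3 -c "
from h import *
plan(.6986,-.1139,.018,np.radians(19.2))"
```

```text
at [ 0.6931 -0.0997  0.1587] rows xyz [-0.0507  0.0019  0.4692] turn -0.0008 deg -0.3 q5 -0.5 dist mm 142.0 t 3.25
```

```bash
python3 -m handwheel '[[-0.03,0.001,0.05,-0.001],[-0.05,0.002,0.12,-0.001],[-0.051,0.002,0.2,-0.001],[-0.051,0.002,0.28,-0.001],[-0.051,0.002,0.35,-0.001],[-0.051,0.002,0.4,-0.001],[-0.051,0.002,0.44,-0.001],[-0.051,0.002,0.46,-0.001],[-0.051,0.002,0.469,-0.001],[-0.051,0.002,0.469,-0.001]]' 100 40
python3 -m handwheel '[[0,0,0,0],[0,0,0,0],[0,0,0,0],[0,0,0,0],[0,0,0,0],[0,0,0,0],[0,0,0,0],[0,0,0,0]]' 0 40
python3 -m handwheel '[[0,0,-0.03,0],[0,0,-0.08,0],[0,0,-0.15,0],[0,0,-0.25,0],[0,0,-0.35,0],[0,0,-0.45,0],[0,0,-0.54,0],[0,0,-0.6,0],[0,0,-0.62,0],[0,0,-0.62,0]]'
python3 - <<'E'
from h import *; import json
t=json.load(open("poses.json"))["tray"]
p=rot(t[2])@np.array([-.036,-.013])+t[:2]; print(p); plan(p[0],p[1],.2,t[2])
E
```

```text
time: 4.08
position: [0.6989, -0.1139, 0.0177]
tool_rot: [0.578, 0.816, 0.0, 0.0]
ft_force: [0.6, 0.3, -0.3]
grip_width: 0.0872
grip_force: 0.0
time: 4.75
position: [0.699, -0.1137, 0.0185]
tool_rot: [0.578, 0.816, 0.0, 0.0]
ft_force: [-1.0, -0.6, 3.4]
grip_width: 0.0616
grip_force: 40.0
time: 5.58
position: [0.6998, -0.114, 0.207]
tool_rot: [0.578, 0.816, 0.001, 0.003]
ft_force: [-0.4, 0.1, -1.0]
grip_width: 0.0617
grip_force: 40.0
[0.49094045 0.1998049 ]
at [ 0.6998 -0.114   0.207 ] rows xyz [ 1.2178 -0.3095  0.0182] turn 0.2089 deg 75.2 q5 1.36 dist mm 377.0 t 5.5833
```

```bash
python3 -m handwheel '[[0.03,-0.008,0,0],[0.09,-0.023,0,0],[0.18,-0.046,0,0],[0.28,-0.07,0,0],[0.38,-0.1,0,0],[0.47,-0.12,0,0],[0.54,-0.14,0,0],[0.58,-0.148,0,0],[0.6,-0.15,0,0]]'
python3 -m handwheel '[[0.03,-0.008,0,0.01],[0.09,-0.023,0,0.03],[0.18,-0.046,0,0.05],[0.28,-0.07,0,0.07],[0.38,-0.1,0,0.09],[0.47,-0.12,0,0.11],[0.54,-0.14,0,0.13],[0.58,-0.15,0,0.15],[0.61,-0.158,0,0.17],[0.618,-0.1595,0,0.19],[0.618,-0.1595,0,0.204],[0.618,-0.1595,0,0.209],[0.618,-0.1595,0,0.209],[0.618,-0.1595,0,0.209]]'
python3 - <<'E'
from h import *; import json
c=cam("wrist"); cv2.imwrite("pics/w_place1.png",cv2.resize(c["frame"][:,:,::-1],(800,600)))
for r in vision.outline_of("wrist","stamp_tray"): print(r["conf"],r["point"],r["mask"].sum())
for r in vision.outline_of("wrist","large_stamp_center"): print("large",r["conf"],r["point"],r["mask"].sum())
t=json.load(open("poses.json"))["tray"]
p=rot(t[2])@np.array([-.036,-.013])+t[:2]; plan(p[0],p[1],.026,t[2])
E
```

```text
time: 6.33
position: [0.5938, 0.0432, 0.2022]
tool_rot: [0.577, 0.817, -0.001, -0.002]
ft_force: [0.6, -0.3, -1.1]
grip_width: 0.0613
grip_force: 40.0
time: 7.5
position: [0.4902, 0.1998, 0.2033]
tool_rot: [0.956, 0.294, -0.0, 0.0]
ft_force: [-0.2, -0.5, -0.5]
grip_width: 0.0615
grip_force: 40.0
0.65 [155.1, 210.6] 9479
large 0.93 [224.0, 275.7] 14101
at [0.49   0.1999 0.2036] rows xyz [0.0025 0.002  0.5919] turn -0.0001 deg -0.0 q5 1.36 dist mm 178.0 t 7.65
```

View pics/w_place1.png

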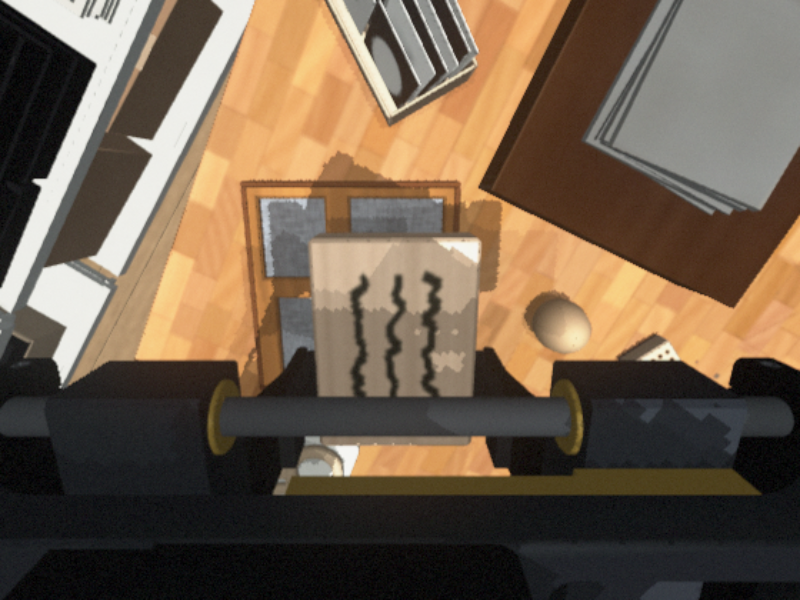

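The held stamp's far edge runs from (311,238) to (480,238). The tray's far corners are at (243,183) and (460,183). I'll check both against the model.

```bash
python3 - <<'E'
from h import *; import json
c=cam("wrist"); t=json.load(open("poses.json"))["tray"]
P=np.c_[np.array([[-.086,-.0895],[.086,-.0895]])@rot(t[2]).T+t[:2],[.015]*2]; print("tray corners pred",(proj(c,P)/.7).round())
Q=[ray(c,(238*.7,u*.7),.208)[:2] for u in(311,480)]
o=robot.get_obs(); M=R.from_quat(o["tool_rot"]).as_matrix()
print([((q-o["position"][:2])@M[:2,:2]*1000).round(1) for q in Q])
E
```

```text
tray corners pred [[461. 180.]
 [238. 180.]]
[array([ 57.1, -29.5]), array([57.1, 29.3])]
```

```bash
python3 -m handwheel '[[0,0.002,0.03,0],[0,0.002,0.1,0],[0,0.002,0.2,0],[0,0.002,0.3,0],[0,0.002,0.4,0],[0,0.002,0.47,0],[0,0.002,0.52,0],[0,0.002,0.545,0],[0,0.002,0.56,0],[0,0.002,0.57,0],[0,0.002,0.58,0],[0,0.002,0.588,0],[0,0.002,0.59,0],[0,0.002,0.59,0]]'
```

```text
time: 8.87
position: [0.4905, 0.1998, 0.0273]
tool_rot: [0.956, 0.294, 0.001, 0.0]
ft_force: [0.4, -0.5, -0.9]
grip_width: 0.0616
grip_force: 40.0
```

```bash
python3 -m handwheel '[[0,0,0.002,0],[0,0,0.003,0],[0,0,0.003,0],[0,0,0.003,0],[0,0,0.003,0],[0,0,0.003,0]]' 86
python3 -m handwheel '[[0,0,-0.02,0],[0,0,-0.06,0],[0,0,-0.15,0],[0,0,-0.25,0],[0,0,-0.35,0],[0,0,-0.45,0],[0,0,-0.48,0],[0,0,-0.48,0],[0,0,-0.48,0]]'
python3 look.py large p1.png 0.008
python3 -c "
from h import *
plan(.5492,-.0375,.16,np.radians(-19.2))"
```

```text
time: 9.37
position: [0.4902, 0.1997, 0.026]
tool_rot: [0.956, 0.294, 0.0, 0.0]
ft_force: [0.3, -0.2, 0.2]
grip_width: 0.0745
grip_force: 0.0
time: 10.12
position: [0.4898, 0.1997, 0.17]
tool_rot: [0.956, 0.294, 0.0, 0.0]
ft_force: [0.3, 0.9, -0.6]
grip_width: 0.075
grip_force: 0.0
large 0.63 [188. 278.] fit [0.5024 0.2082 2.1667] deg 124.1 iou 0.971 5138
at [0.4888 0.1994 0.1685] rows xyz [-0.2766  0.7667  0.028 ] turn -0.1018 deg -36.7 q5 0.27 dist mm 245.0 t 10.2167
```

View pics/p1.png

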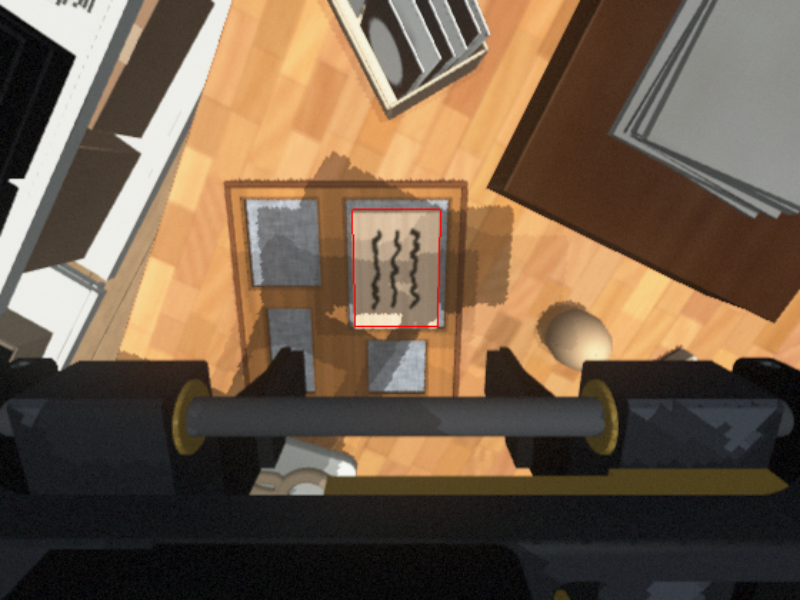

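The large stamp is seated at about (396,268), with felt showing around it. I'll check the tray model against the medium recess, seen at (246..320, 199..286), and go on to the medium stamp.

```bash
python3 - <<'E'
from h import *; import json
c=cam("wrist"); t=json.load(open("poses.json"))["tray"]
for z in(.008,.015):
  P=np.c_[np.array([[.021,-.0765],[.073,-.0765],[.073,-.0125],[.021,-.0125]])@rot(t[2]).T+t[:2],[z]*4]; print("medium recess pred",(proj(c,P)/.7).round().tolist())
E
python3 -m handwheel '[[-0.01,0.02,0,0],[-0.03,0.08,0,0],[-0.06,0.17,0,-0.015],[-0.1,0.28,0,-0.03],[-0.14,0.39,0,-0.045],[-0.18,0.5,0,-0.06],[-0.22,0.61,0,-0.075],[-0.26,0.7,0.01,-0.09],[-0.27,0.75,0.02,-0.1],[-0.2766,0.7667,0.028,-0.102],[-0.2766,0.7667,0.028,-0.102],[-0.2766,0.7667,0.028,-0.102]]'
python3 look.py medium
python3 -c "
from h import *
plan(.5492,-.0375,.018,np.radians(-19.2))"
```

```text
medium recess pred [[317.0, 196.0], [244.0, 196.0], [253.0, 284.0], [321.0, 284.0]]
medium recess pred [[315.0, 197.0], [241.0, 197.0], [250.0, 286.0], [320.0, 286.0]]
time: 11.27
position: [0.5495, -0.0367, 0.1606]
tool_rot: [0.815, 0.579, -0.001, -0.001]
ft_force: [0.0, 0.2, -1.0]
grip_width: 0.0746
grip_force: 0.0
medium 0.8 [205. 278.] fit [ 0.5499 -0.0389 -0.3369] deg -19.3 iou 0.951 1982
medium 0.57 [184. 171.] fit [0.4546 0.0166 1.6927] deg 97.0 iou 0.482 1110
at [ 0.5497 -0.0359  0.1612] rows xyz [-0.0057  0.001   0.4772] turn 0.0003 deg 0.1 q5 0.27 dist mm 143.0 t 11.3667
```

```bash
python3 -m handwheel '[[-0.004,0.002,0.03,0],[-0.008,0.0035,0.1,0],[-0.008,0.0035,0.2,0],[-0.008,0.0035,0.3,0],[-0.008,0.0035,0.38,0],[-0.008,0.0035,0.43,0],[-0.008,0.0035,0.46,0],[-0.008,0.0035,0.474,0],[-0.008,0.0035,0.477,0],[-0.008,0.0035,0.477,0]]'
python3 -m handwheel '[[0,0,0,0],[0,0,0,0],[0,0,0,0],[0,0,0,0],[0,0,0,0],[0,0,0,0],[0,0,0,0],[0,0,0,0]]' 0 40
python3 -m handwheel '[[0,0,-0.03,0],[0,0,-0.08,0],[0,0,-0.15,0],[0,0,-0.25,0],[0,0,-0.35,0],[0,0,-0.45,0],[0,0,-0.54,0],[0,0,-0.6,0],[0,0,-0.62,0],[0,0,-0.62,0]]'
python3 - <<'E'
from h import *; import json
t=json.load(open("poses.json"))["tray"]
p=rot(t[2])@np.array([.046,-.0445])+t[:2]; print(p); plan(p[0],p[1],.2,t[2])
E
```

```text
time: 12.2
position: [0.5512, -0.0396, 0.0189]
tool_rot: [0.815, 0.58, 0.0, 0.0]
ft_force: [-0.5, -0.0, 0.4]
grip_width: 0.0749
grip_force: 0.0
time: 12.87
position: [0.5508, -0.0399, 0.0186]
tool_rot: [0.815, 0.58, 0.0, 0.0]
ft_force: [-0.2, -0.0, 1.4]
grip_width: 0.0391
grip_force: 40.0
time: 13.7
position: [0.5517, -0.04, 0.2065]
tool_rot: [0.815, 0.58, 0.001, 0.002]
ft_force: [-0.4, 0.3, -0.6]
grip_width: 0.0394
grip_force: 40.0
[0.47092125 0.28533549]
at [ 0.5517 -0.04    0.2065] rows xyz [ 0.9365 -0.6097  0.0192] turn 0.1019 deg 36.7 q5 1.52 dist mm 335.0 t 13.7
```

```bash
python3 -m handwheel '[[0.02,-0.013,0,0],[0.07,-0.045,0,0],[0.15,-0.1,0,0.005],[0.25,-0.163,0,0.015],[0.35,-0.228,0,0.025],[0.45,-0.293,0,0.04],[0.55,-0.358,0,0.055],[0.65,-0.423,0,0.07],[0.75,-0.488,0,0.085],[0.83,-0.54,0,0.095],[0.89,-0.58,0,0.102],[0.92,-0.6,0,0.102],[0.936,-0.61,0,0.102],[0.936,-0.61,0,0.102],[0.936,-0.61,0,0.102]]'
python3 - <<'E'
from h import *; import json
c=cam("wrist")
for r in vision.outline_of("wrist","medium_stamp_center")[:1]:
  x,i=fit(c,r["mask"],DIM["medium"],.1875); print("held",x,np.degrees(x[2]),i)
t=json.load(open("poses.json"))["tray"]
p=rot(t[2])@np.array([.046,-.0445])+t[:2]; print(p); plan(p[0],p[1],.0265,t[2])
E
```

```text
time: 14.95
position: [0.4697, 0.2846, 0.2037]
tool_rot: [0.956, 0.294, -0.001, 0.0]
ft_force: [0.1, 0.9, 0.2]
grip_width: 0.0395
grip_force: 40.0
held [0.47053674 0.28488707 2.16660763] 124.13747333298043 0.621089306029579
[0.47092125 0.28533549]
at [0.4702 0.2842 0.2041] rows xyz [ 0.0046 -0.0019  0.5921] turn -0.0003 deg -0.1 q5 1.52 dist mm 178.0 t 15.05
```

```bash
python3 -m handwheel '[[0.003,-0.001,0.03,0],[0.003,-0.001,0.1,0],[0.003,-0.001,0.2,0],[0.003,-0.001,0.3,0],[0.003,-0.001,0.4,0],[0.003,-0.001,0.47,0],[0.003,-0.001,0.52,0],[0.003,-0.001,0.545,0],[0.003,-0.001,0.56,0],[0.003,-0.001,0.57,0],[0.003,-0.001,0.58,0],[0.003,-0.001,0.588,0],[0.003,-0.001,0.59,0],[0.003,-0.001,0.59,0]]'
python3 -m handwheel '[[0,0,0.001,0],[0,0,0.001,0],[0,0,0.001,0],[0,0,0.001,0],[0,0,0.001,0],[0,0,0.001,0]]' 60
python3 -m handwheel '[[0,0,-0.02,0],[0,0,-0.06,0],[0,0,-0.15,0],[0,0,-0.25,0],[0,0,-0.35,0],[0,0,-0.45,0],[0,0,-0.48,0],[0,0,-0.48,0],[0,0,-0.48,0]]'
python3 look.py medium - 0.008
python3 -c "
from h import *
plan(.4427,-.1057,.16,np.radians(7.1))"
```

```text
time: 16.22
position: [0.4707, 0.2863, 0.0279]
tool_rot: [0.956, 0.294, 0.0, -0.0]
ft_force: [0.0, 0.5, -0.4]
grip_width: 0.0394
grip_force: 40.0
time: 16.72
position: [0.4705, 0.2862, 0.0272]
tool_rot: [0.956, 0.294, 0.0, -0.0]
ft_force: [-0.8, -0.3, -0.4]
grip_width: 0.052
grip_force: 0.0
time: 17.47
position: [0.4703, 0.2862, 0.1718]
tool_rot: [0.956, 0.294, 0.001, -0.0]
ft_force: [0.0, 0.3, -0.7]
grip_width: 0.0522
grip_force: 0.0
medium 0.82 [202. 275.] fit [0.4707 0.2864 2.1669] deg 124.2 iou 0.933 1910
medium 0.52 [215. 304.] fit [0.4344 0.2424 1.0584] deg 60.6 iou 0.191 10421
at [0.4693 0.2857 0.1699] rows xyz [-0.8057  1.0301  0.0347] turn -0.1749 deg -63.0 q5 -0.36 dist mm 392.0 t 17.5667
```

```bash
python3 -m handwheel '[[-0.03,0.04,0,0],[-0.1,0.13,0,0],[-0.18,0.23,0,0],[-0.26,0.33,0,0],[-0.33,0.42,0,0],[-0.38,0.48,0,0],[-0.4,0.51,0,0],[-0.4,0.51,0,0]]'
python3 -m handwheel '[[-0.03,0.04,0,-0.01],[-0.1,0.13,0,-0.03],[-0.18,0.23,0,-0.05],[-0.26,0.33,0,-0.07],[-0.33,0.42,0,-0.09],[-0.38,0.48,0.01,-0.11],[-0.4,0.51,0.02,-0.13],[-0.405,0.52,0.035,-0.15],[-0.405,0.52,0.035,-0.17],[-0.405,0.52,0.035,-0.175],[-0.405,0.52,0.035,-0.175],[-0.405,0.52,0.035,-0.175]]' 60
python3 look.py square w_sq.png
python3 -c "
from h import *
plan(.4427,-.1057,.018,np.radians(7.1))"
```

```text
time: 18.23
position: [0.4564, 0.0905, 0.1699]
tool_rot: [0.956, 0.292, -0.001, -0.0]
ft_force: [0.6, 0.3, 0.2]
grip_width: 0.0522
grip_force: 0.0
time: 19.23
position: [0.4444, -0.104, 0.1601]
tool_rot: [0.662, 0.749, 0.0, -0.001]
ft_force: [-0.1, -0.5, 0.7]
grip_width: 0.0521
grip_force: 0.0
square 0.59 [205. 275.] fit [ 0.443  -0.1067  0.2057] deg 11.8 iou 0.907 1158
at [ 0.4443 -0.1043  0.1604] rows xyz [-0.0043 -0.0058  0.4746] turn -0.0 deg -0.0 q5 -0.36 dist mm 142.0 t 19.3333
```

View pics/w_sq.png

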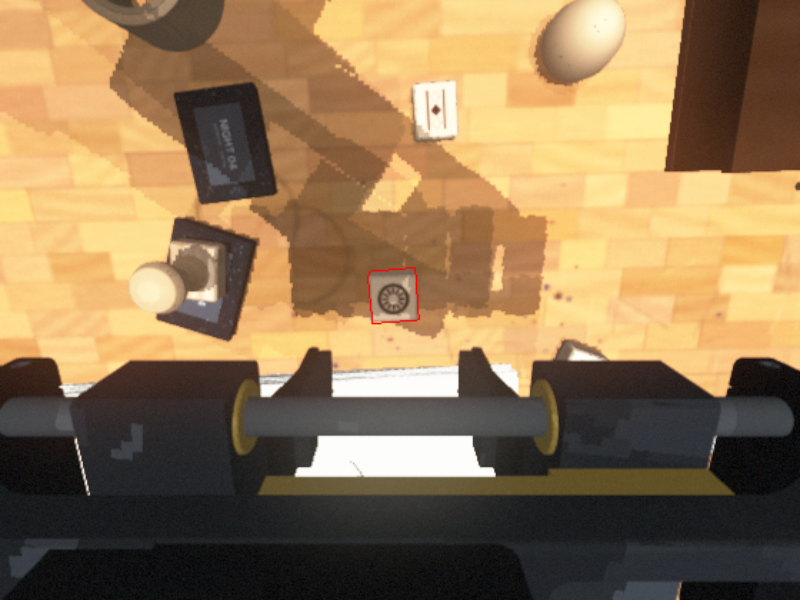

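The square stamp with the wheel motif is at (393,296), and the inkpad is well to the left. I'll grasp it at 11.8°.

```bash
python3 -m handwheel '[[-0.003,-0.003,0.03,-0.006],[-0.006,-0.0055,0.1,-0.013],[-0.006,-0.0055,0.2,-0.013],[-0.006,-0.0055,0.3,-0.013],[-0.006,-0.0055,0.38,-0.013],[-0.006,-0.0055,0.43,-0.013],[-0.006,-0.0055,0.46,-0.013],[-0.006,-0.0055,0.472,-0.013],[-0.006,-0.0055,0.475,-0.013],[-0.006,-0.0055,0.475,-0.013]]'
python3 -m handwheel '[[0,0,0,0],[0,0,0,0],[0,0,0,0],[0,0,0,0],[0,0,0,0],[0,0,0,0],[0,0,0,0],[0,0,0,0]]' 0 40
python3 -m handwheel '[[0,0,-0.03,0],[0,0,-0.08,0],[0,0,-0.15,0],[0,0,-0.25,0],[0,0,-0.35,0],[0,0,-0.45,0],[0,0,-0.54,0],[0,0,-0.6,0],[0,0,-0.62,0],[0,0,-0.62,0]]'
python3 - <<'E'
from h import *; import json
t=json.load(open("poses.json"))["tray"]
p=rot(t[2])@np.array([-.0365,.0535])+t[:2]; print(p); plan(p[0],p[1],.2,t[2])
E
```

```text
time: 20.17
position: [0.4431, -0.1071, 0.0185]
tool_rot: [0.631, 0.776, 0.0, 0.0]
ft_force: [-0.8, -0.7, -0.4]
grip_width: 0.052
grip_force: 0.0
time: 20.83
position: [0.4431, -0.1073, 0.0188]
tool_rot: [0.63, 0.776, 0.0, 0.001]
ft_force: [-0.3, 0.2, 6.0]
grip_width: 0.0337
grip_force: 39.4
time: 21.67
position: [0.4433, -0.1074, 0.2058]
tool_rot: [0.63, 0.776, 0.0, 0.002]
ft_force: [-0.0, -0.5, -0.2]
grip_width: 0.0341
grip_force: 39.4
[0.43621242 0.16202472]
at [ 0.4433 -0.1074  0.2058] rows xyz [0.8838 0.1609 0.0176] turn 0.1879 deg 67.6 q5 1.33 dist mm 270.0 t 21.6667
```

```bash
python3 -m handwheel '[[0.02,0.004,0,0.005],[0.07,0.013,0,0.02],[0.15,0.027,0,0.035],[0.25,0.045,0,0.05],[0.35,0.064,0,0.065],[0.45,0.082,0,0.08],[0.55,0.1,0,0.1],[0.65,0.118,0,0.12],[0.74,0.135,0,0.14],[0.81,0.147,0,0.16],[0.86,0.157,0,0.175],[0.88,0.16,0,0.185],[0.884,0.161,0,0.188],[0.884,0.161,0,0.188],[0.884,0.161,0,0.188]]'
python3 - <<'E'
from h import *; import json
c=cam("wrist"); cv2.imwrite("pics/w_place3.png",cv2.resize(c["frame"][:,:,::-1],(800,600)))
t=json.load(open("poses.json"))["tray"]
p=rot(t[2])@np.array([-.0365,.0535])+t[:2]; print(p); plan(p[0],p[1],.0265,t[2])
E
```

```text
time: 22.92
position: [0.4349, 0.1619, 0.2032]
tool_rot: [0.956, 0.294, -0.001, -0.0]
ft_force: [0.0, 0.0, -0.4]
grip_width: 0.0338
grip_force: 39.4
[0.43621242 0.16202472]
at [0.4352 0.1618 0.2035] rows xyz [0.0044 0.0017 0.5898] turn -0.0 deg -0.0 q5 1.33 dist mm 177.0 t 22.9667
```

View pics/w_place3.png

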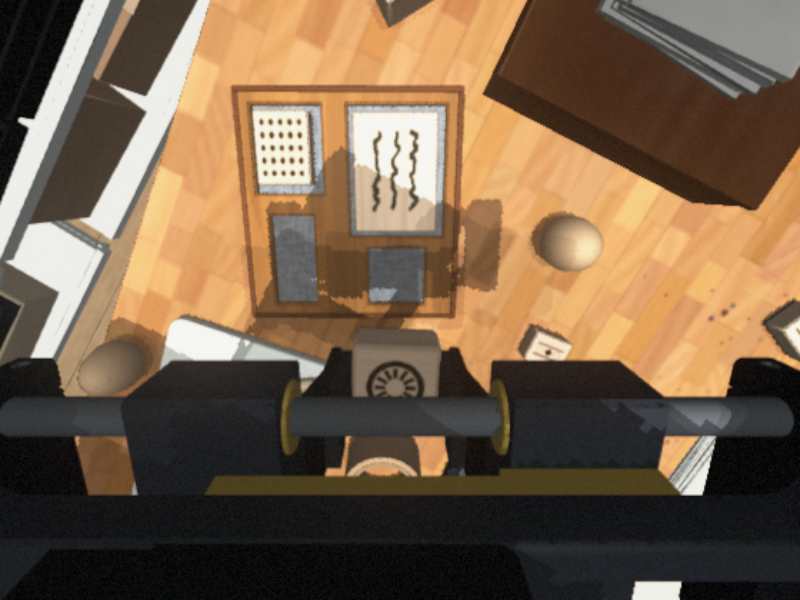

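Both placed stamps lie in their recesses: medium at (286,147) and large at (396,170). The square is held straight at (396,365), above its empty recess.

```bash
python3 -m handwheel '[[0.003,0.001,0.03,0],[0.003,0.001,0.1,0],[0.003,0.001,0.2,0],[0.003,0.001,0.3,0],[0.003,0.001,0.4,0],[0.003,0.001,0.47,0],[0.003,0.001,0.52,0],[0.003,0.001,0.545,0],[0.003,0.001,0.56,0],[0.003,0.001,0.57,0],[0.003,0.001,0.58,0],[0.003,0.001,0.587,0],[0.003,0.001,0.59,0],[0.003,0.001,0.59,0]]'
python3 -m handwheel '[[0,0,0.001,0],[0,0,0.001,0],[0,0,0.001,0],[0,0,0.001,0],[0,0,0.001,0],[0,0,0.001,0]]' 53
python3 -m handwheel '[[0,0,-0.02,0],[0,0,-0.06,0],[0,0,-0.15,0],[0,0,-0.25,0],[0,0,-0.35,0],[0,0,-0.45,0],[0,0,-0.54,0],[0,0,-0.57,0],[0,0,-0.58,0],[0,0,-0.58,0]]'
python3 look.py square - 0.008
python3 -c "
from h import *
plan(.6596,-.2654,.19,np.radians(110.8))"
```

```text
time: 24.13
position: [0.4368, 0.1627, 0.0276]
tool_rot: [0.956, 0.294, 0.001, 0.0]
ft_force: [-1.0, 0.2, -0.1]
grip_width: 0.0342
grip_force: 39.4
time: 24.63
position: [0.4365, 0.1627, 0.0269]
tool_rot: [0.956, 0.294, 0.0, 0.0]
ft_force: [1.0, -0.1, -0.4]
grip_width: 0.0463
grip_force: 0.0
time: 25.47
position: [0.4364, 0.1626, 0.2013]
tool_rot: [0.956, 0.294, 0.001, 0.0]
ft_force: [0.1, 0.2, -0.4]
grip_width: 0.0459
grip_force: 0.0
square 0.6 [194. 277.] fit [0.4367 0.1628 0.5569] deg 31.9 iou 0.904 943
at [0.4354 0.1625 0.1997] rows xyz [-0.1821  1.5999  0.0308] turn 0.0371 deg 13.3 q5 0.83 dist mm 483.0 t 25.5667
```

```bash
python3 -m handwheel '[[-0.003,0.03,0,0],[-0.01,0.1,0,0],[-0.02,0.2,0,0],[-0.03,0.3,0,0],[-0.045,0.4,0,0],[-0.057,0.5,0,0],[-0.068,0.6,0,0],[-0.08,0.7,0,0],[-0.09,0.8,0,0],[-0.09,0.8,0,0]]'
python3 -m handwheel '[[-0.003,0.03,0,0.004],[-0.01,0.1,0,0.008],[-0.02,0.2,0,0.012],[-0.03,0.3,0,0.016],[-0.045,0.4,0.02,0.022],[-0.057,0.5,0.04,0.028],[-0.068,0.6,0.07,0.034],[-0.08,0.7,0.1,0.037],[-0.09,0.77,0.12,0.037],[-0.092,0.8,0.13,0.037],[-0.092,0.8,0.13,0.037],[-0.092,0.8,0.13,0.037]]'
python3 look.py long w_long.png
python3 -c "
from h import *
plan(.6596,-.2654,.018,np.radians(110.8))"
```

```text
time: 26.4
position: [0.5523, -0.0571, 0.1995]
tool_rot: [0.957, 0.291, 0.001, 0.002]
ft_force: [0.5, 0.8, 1.5]
grip_width: 0.0459
grip_force: 0.0
time: 27.4
position: [0.6598, -0.264, 0.1607]
tool_rot: [0.984, 0.181, -0.001, -0.001]
ft_force: [0.0, 0.1, 0.4]
grip_width: 0.0463
grip_force: 0.0
long 0.93 [205. 281.] fit [ 0.661  -0.2667  1.9114] deg 109.5 iou 0.947 1298
at [ 0.6601 -0.2633  0.1619] rows xyz [-0.0037  0.0069  0.4797] turn 0.0003 deg 0.1 q5 0.83 dist mm 144.0 t 27.5
```

View pics/w_long.png

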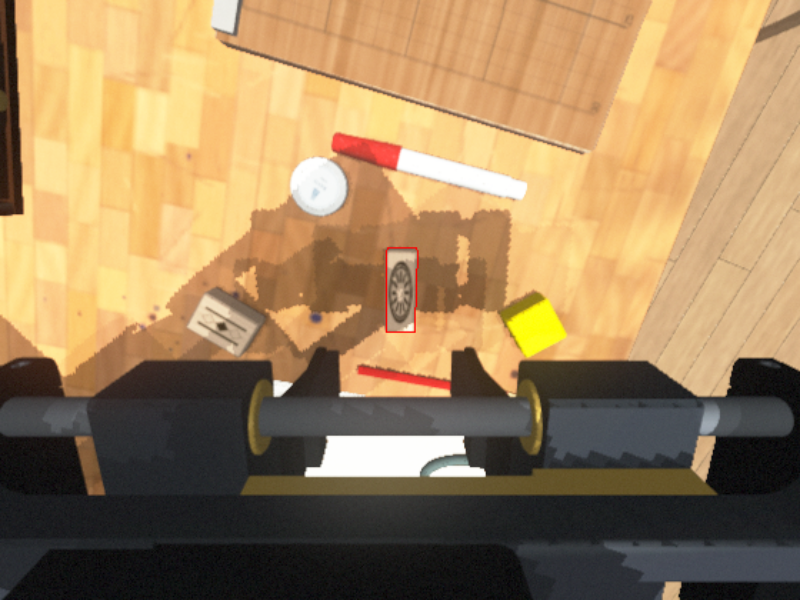

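The long rosette stamp is at (401,290), and its fitted outline matches. The yellow cube at (533,324) stays clear of the fingers.

```bash
python3 -m handwheel '[[0,0.006,0.03,0.001],[-0.001,0.012,0.1,0.002],[-0.001,0.012,0.2,0.002],[-0.001,0.012,0.3,0.002],[-0.001,0.012,0.38,0.002],[-0.001,0.012,0.43,0.002],[-0.001,0.012,0.46,0.002],[-0.001,0.012,0.475,0.002],[-0.001,0.012,0.48,0.002],[-0.001,0.012,0.48,0.002]]'
python3 -m handwheel '[[0,0,0,0],[0,0,0,0],[0,0,0,0],[0,0,0,0],[0,0,0,0],[0,0,0,0],[0,0,0,0],[0,0,0,0]]' 0 40
python3 -m handwheel '[[0,0,-0.03,0],[0,0,-0.08,0],[0,0,-0.15,0],[0,0,-0.25,0],[0,0,-0.35,0],[0,0,-0.45,0],[0,0,-0.54,0],[0,0,-0.6,0],[0,0,-0.62,0],[0,0,-0.62,0]]'
python3 - <<'E'
from h import *; import json
t=json.load(open("poses.json"))["tray"]
p=rot(t[2])@np.array([.0465,.0405])+t[:2]; print(p); plan(p[0],p[1],.2,t[2])
E
```

```text
time: 28.33
position: [0.6626, -0.269, 0.0189]
tool_rot: [0.985, 0.175, 0.001, 0.001]
ft_force: [0.1, -0.3, 0.1]
grip_width: 0.0465
grip_force: 0.0
time: 29.0
position: [0.662, -0.2689, 0.0184]
tool_rot: [0.985, 0.175, 0.0, 0.0]
ft_force: [-0.8, -0.6, 5.0]
grip_width: 0.0213
grip_force: 40.0
time: 29.83
position: [0.6629, -0.2693, 0.2072]
tool_rot: [0.985, 0.175, 0.002, 0.002]
ft_force: [0.6, -0.3, -0.6]
grip_width: 0.0213
grip_force: 40.0
[0.40032807 0.23798729]
at [ 0.6629 -0.2693  0.2072] rows xyz [-0.2404 -1.889   0.015 ] turn -0.0391 deg -14.1 q5 1.51 dist mm 571.0 t 29.8333
```

```bash
python3 -m handwheel '[[-0.003,-0.03,0,0],[-0.01,-0.09,0,0],[-0.023,-0.18,0,0],[-0.036,-0.28,0,0],[-0.048,-0.38,0,0],[-0.061,-0.48,0,0],[-0.074,-0.58,0,0],[-0.086,-0.68,0,0],[-0.1,-0.78,0,0],[-0.11,-0.87,0,0],[-0.117,-0.92,0,0],[-0.12,-0.944,0,0],[-0.12,-0.944,0,0]]'
python3 -m handwheel '[[-0.003,-0.03,0,-0.003],[-0.01,-0.09,0,-0.007],[-0.023,-0.18,0,-0.011],[-0.036,-0.28,0,-0.015],[-0.048,-0.38,0,-0.02],[-0.061,-0.48,0,-0.025],[-0.074,-0.58,0,-0.03],[-0.086,-0.68,0,-0.035],[-0.1,-0.78,0,-0.039],[-0.11,-0.87,0,-0.039],[-0.117,-0.92,0,-0.039],[-0.12,-0.944,0,-0.039],[-0.12,-0.944,0,-0.039],[-0.12,-0.944,0,-0.039]]'
python3 - <<'E'
from h import *; import json
c=cam("wrist"); cv2.imwrite("pics/w_place4.png",cv2.resize(c["frame"][:,:,::-1],(800,600)))
t=json.load(open("poses.json"))["tray"]
p=rot(t[2])@np.array([.0465,.0405])+t[:2]; plan(p[0],p[1],.0265,t[2])
E
```

```text
time: 30.92
position: [0.5292, -0.0138, 0.203]
tool_rot: [0.984, 0.176, -0.001, -0.0]
ft_force: [0.2, -0.4, 0.4]
grip_width: 0.0214
grip_force: 40.0
time: 32.08
position: [0.4004, 0.238, 0.2038]
tool_rot: [0.956, 0.294, 0.0, 0.0]
ft_force: [0.1, -0.9, 0.2]
grip_width: 0.0215
grip_force: 40.0
at [0.4005 0.2377 0.2038] rows xyz [-2.000e-04 -1.600e-03  5.911e-01] turn -0.0002 deg -0.1 q5 1.51 dist mm 177.0 t 32.1333
```

View pics/w_place4.png

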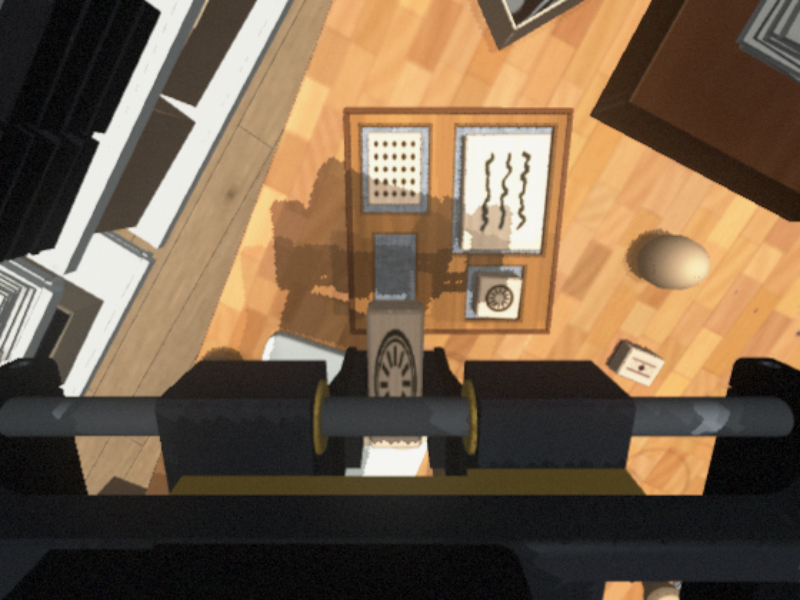

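The long stamp is held straight at (396,350) and the other three are seated. Lowering it.

```bash
python3 -m handwheel '[[0,-0.001,0.03,0],[0,-0.001,0.1,0],[0,-0.001,0.2,0],[0,-0.001,0.3,0],[0,-0.001,0.4,0],[0,-0.001,0.47,0],[0,-0.001,0.52,0],[0,-0.001,0.545,0],[0,-0.001,0.56,0],[0,-0.001,0.57,0],[0,-0.001,0.58,0],[0,-0.001,0.588,0],[0,-0.001,0.591,0],[0,-0.001,0.591,0]]'
python3 -m handwheel '[[0,0,0.001,0],[0,0,0.001,0],[0,0,0.001,0],[0,0,0.001,0],[0,0,0.001,0],[0,0,0.001,0]]' 38
python3 -m handwheel '[[0,0,-0.02,0],[0,0,-0.06,0],[0,0,-0.15,0],[0,0,-0.25,0],[0,0,-0.35,0],[0,0,-0.45,0],[0,0,-0.55,0],[0,0,-0.6,0],[0,0,-0.62,0],[0,0,-0.62,0]]'
python3 -m handwheel '[[-0.05,0,0,0],[-0.1,0,0,0],[-0.15,0,0,0],[-0.15,0,0,0],[-0.15,0,0,0]]'
python3 - <<'E'
from h import *
c=cam("wrist"); cv2.imwrite("pics/final.png",cv2.resize(c["frame"][:300,:,::-1],(800,429)))
t=cam("top")
for n in("diamond_stamp_a_center",): print([(np.round(r["point"]),round(r["conf"],2)) for r in vision.look_for("top",n)])
E
```

```text
time: 33.3
position: [0.3995, 0.2388, 0.0269]
tool_rot: [0.956, 0.294, 0.0, 0.0]
ft_force: [0.6, 0.7, 0.3]
grip_width: 0.0215
grip_force: 40.0
time: 33.8
position: [0.3993, 0.2387, 0.0263]
tool_rot: [0.956, 0.294, 0.0, -0.0]
ft_force: [0.2, -0.9, -0.3]
grip_width: 0.0325
grip_force: 0.0
time: 34.63
position: [0.3999, 0.2389, 0.2139]
tool_rot: [0.956, 0.294, 0.002, -0.0]
ft_force: [0.4, 0.7, -0.2]
grip_width: 0.033
grip_force: 0.0
time: 35.05
position: [0.361, 0.2131, 0.2112]
tool_rot: [0.956, 0.293, -0.001, -0.0]
ft_force: [0.2, -0.2, -0.9]
grip_width: 0.0331
grip_force: 0.0
[(array([272., 246.]), 0.73)]
```

View pics/final.png

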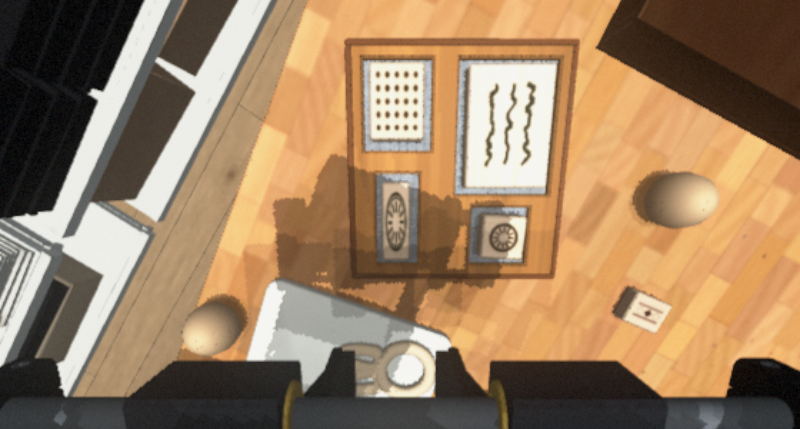

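All four stamps lie flat in their recesses: medium (397,100), large (510,125), long (396,220), square (502,235). The diamond stamp at (648,310) is untouched.

```bash
python3 -c "
from rig import job
print(job.hand_in())"
```

```text
the job is handed in; nothing more can be done
None
```

The large, medium, square and long stamps are seated flat in their recesses, the two diamond stamps were left alone, and the job was handed in at about 35 s; no verdict came back.

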